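# Trade the paint bottles round so the caps stand level

### The arm

A 6-joint arm with a two-finger parallel gripper is mounted at the origin on a cart in front of the work surface, level with it; the furniture and walls round the work are solid. World frame = base frame: x ahead of the robot, y to its left, z up, the work surface at z = 0. Lengths are in mm, angles in rad, forces in N, time in s.
With the tool pointing down it reaches from about 400 to 925 mm from the base axis. Payload 12.5 kg.
Tool frame: the origin (TCP) lies on the mounting face of the last link; the fingertips stand 190 mm ahead of it and the grasp point (between the pads) lies 171 mm ahead of it; z points along the fingers, y is the line along which they close (so a half turn about z gives the same grasp; the last joint's range is limited). The gripper opens to 95 mm and grips with 3 to 60 N. Pads are 20 mm wide; open, the fingers measure 119 mm over their backs; the gripper's body (75 mm by 180 mm) begins 59 mm behind the grasp point.
Start: joints at [1.215, 0.491, 1.559, -0, 1.092, -0.106], TCP at [154.482, 605.607, 404.761] pointing down, gripper open.
Joint ranges: [-3.1, 3.1], [-0.84, 2.19], [0.05, 2.79], [-1.13, 4.28], [0.06, 2.93], [-2.69, 2.69]. Speed limits (rad/s): [2.22, 2.22, 2.79, 3.14, 3.14, 3.14].

### API

Orientations are given as [roll, pitch, yaw] about the fixed x, y, z axes, in that order (R = Rz(yaw) Ry(pitch) Rx(roll)).
In Python, from cell import * gives the robot as it stands.
- The arm moves only by the tool arm_command, never from a script. Its argument "rows" is a list that holds one entry, the list of rows, each a list of 7 numbers: the shift along the tool's x, y, z normalised to -1 to 1, where 1 is 0.15 m, then the turn, a rotation vector about the tool's x, y, z normalised to -1 to 1, where 1 is 360 degrees, then the opening, from -1 (shut) to 1 (fully open). A call has 1 to 10 rows; each row is the pose to reach, as a shift and turn from the pose commanded when the call began, along the tool's axes at that moment, turning the shorter way round; what a row does not reach only later rows make up. A row lasts 1/12 s, in which the tool goes at most 41.7 mm and 7.16 degrees, less where a joint would pass 70% of its speed; a pose out of reach is approached as far as the arm can. A call with a number of a shift or a turn outside -1 to 1 is refused whole. A call with a gripper value outside its range is refused whole. The fingers move at their own pace and stop on an object; the grip force is fixed at half the most. Time passes only in rows, so rows that repeat a pose let the fingers close. It gives the time, the measured TCP pose, the force, the opening and the grip force at its end, in the units of the state.
- state(): the state, without advancing time (a new reading comes with each control period).
- read_camera(name): name is "side" or "top" or "wrist"; returns (picture, depth): 420x560x3 uint8, red, green, blue; 420x560 float32, mm along the optical axis (not along the pixel's ray), 0 where there is no reading.
- get_calibration(name): a dict with "camera_matrix" (3x3 intrinsics, pixels), "position" and "orientation" of the camera in the world; the wrist camera has in their place "hand_eye" (4x4, takes a point from camera to tool coordinates, whose origin is the TCP and whose axes are the flange's). Camera axes: x right, y up, looking along -z (the intrinsics and any distortion apply to the point x, -y, -z); pixel columns grow to the right and rows downward; lengths in mm; the calibration is good to about 2 mm. A picture is of the moment at which its call begins: read the wrist's pose just before it. get_calibration takes no time and is no camera call.
- job_done(): hands the job in; it is judged then, once.
The state is a dict: "t": time; "joints": joint angles; "qvel": joint speeds; "tau": joint torques, N m; "eef_pos": TCP position; "tcp_rot": TCP orientation; "ft_force": force on the tool from outside, world axes, zero at the start; "moment": the same for the moment, N m; "opening": opening from 0.0 (shut) to 1.0 (fully open); "grip_force": force on a finger pad.
Only numpy, scipy, OpenCV 4.12 (cv2) and the standard library are available. Lean on these libraries where they do the work, as an engineer would, in place of code of your own. Each camera call takes 0.05 s, during which the arm holds its last target. There are 200 camera calls.

### The job

The three paint bottles stand on the wrong plywood display risers. Trade them round so that all three caps come out at the same height: the tallest bottle in the recess of the lowest riser, the medium one on the middle riser, the shortest on the highest. Only one bottle fits on a riser, so park one on the empty round cork mat meanwhile; keep the bottles upright, and leave the hand stamp and the tape roll where they are. Keep the arm clear of the yarn ball winder on the near edge of the desk.

Things in the scene. Friction and masses are not known exactly. Their poses are not given: they have to be found in the camera images.
- bottle_tall: the tallest paint bottle, dark brown with a white cap, round, 52 mm in diameter, 135 mm high over the cap; straight body from 5 to 90 mm above its underside. At the start it stands on the middle riser. Origin: centre of its underside; z is its upright axis. Loose, 50 to 170 g. Grasp it round the straight body, below the screw cap.
- bottle_medium: the medium paint bottle, slim, light blue with a white cap, round, 34 mm in diameter, 100 mm high over the cap; straight body from 5 to 65 mm above its underside. At the start it stands on the highest riser. Origin: centre of its underside; z is its upright axis. Loose, 50 to 170 g. Grasp it round the straight body, below the screw cap.
- bottle_small: the shortest paint bottle, orange with an orange cap, round, 38 mm in diameter, 75 mm high over the cap; straight body from 5 to 50 mm above its underside. At the start it stands on the lowest riser. Origin: centre of its underside; z is its upright axis. Loose, 50 to 170 g. Grasp it round the straight body, below the screw cap.
- riser_low: the lowest and widest riser, a square plywood slab 120 x 120 mm; rim at height 21 mm, floor of the recess at 15 mm. A round recess, 70 mm across and 6 mm deep, is sunk in the middle of its top. Fixed to the desk. Origin: centre of its underside, on the desk; z up, x and y along its sides.
- riser_mid: the middle riser, a square plywood stand (foot board, column, top board) 104 x 104 mm; rim at height 56 mm, floor of the recess at 50 mm. A round recess, 70 mm across and 6 mm deep, is sunk in the middle of its top. Fixed to the desk. Origin: centre of its underside, on the desk; z up, x and y along its sides.
- riser_high: the highest and narrowest riser, a square plywood stand (foot board, column, top board) 92 x 92 mm; rim at height 81 mm, floor of the recess at 75 mm. A round recess, 70 mm across and 6 mm deep, is sunk in the middle of its top. Fixed to the desk. Origin: centre of its underside, on the desk; z up, x and y along its sides.
- cork_mat: a thick round cork mat, 100 mm across, 22 mm thick with a flat top, empty at the start: the free spot to park a bottle on. Fixed to the desk. Origin: centre of its underside, on the desk; z up.
- wood_stamp: bystander: wooden hand stamp with a turned knob, 34 x 50 mm, 57 mm high, loose. Origin: centre of its underside. Nearer the robot stands a fixed yarn ball winder, no part of the job: axis 0.26 m ahead of the base and 0.085 m to its left, 65 mm round that axis, 200 mm high, its wire guide 250 mm high and reaching 90 mm to the right. Keep the arm clear of it.
- tape_roll: bystander: roll of tape lying flat, 94 mm across, 48 mm high, loose. Origin: centre of its underside.
Mind the look-alikes: they are no part of the job. Leave any orange look-alike of the riser_high alone. Leave any black look-alike of the bottle_small alone.

How it is judged (in metres and radians):
At the end, for the whole second after the job is handed in: Each bottle stands upright (within 0.1 rad) in the recess of its riser, its axis within 20 mm of the riser's centre and its underside within 4 mm of the recess floor: tallest on the lowest riser, medium on the middle one, shortest on the highest; all are at rest and released (horizontal distance between bottle_tall and riser_low below 0.02 m and z of bottle_tall in the frame of riser_low between 0.011 and 0.019 m and angle between each of bottle_tall, bottle_medium, bottle_small's own z axis and vertical below 0.1 rad and linear speed of each of bottle_tall, bottle_medium, bottle_small below 0.02 m/s and angular speed of each of bottle_tall, bottle_medium, bottle_small below 0.2 rad/s and contact force between each of bottle_tall, bottle_medium, bottle_small and the fingers below 0.05 N and horizontal distance between bottle_medium and riser_mid below 0.02 m and z of bottle_medium in the frame of riser_mid between 0.046 and 0.054 m and horizontal distance between bottle_small and riser_high below 0.02 m and z of bottle_small in the frame of riser_high between 0.071 and 0.079 m); the robot touches nothing.
It fails at once if a bottle is tipped over (angle between any of bottle_tall, bottle_medium, bottle_small's own z axis and vertical above 0.6 rad).
It fails at once if the hand stamp or the tape roll is shifted by more than 25 mm (distance of any of wood_stamp, tape_roll from where it was at the start of the episode above 0.025 m).
It also fails if it takes over 112 s, if anything falls off the work surface, if the arm or the gripper's body presses on something with over 40 N, if the wrist force passes 120 N, or if a joint passes its speed limit or range.

## Working session

There is one attempt and no reset: what is moved stays moved. The work goes in short steps, Python scripts to look and compute and a tool call to move; the robot and the scene stay as the last step left them, time stands still between calls to the robot, and variables do not carry over. Pictures are saved under pics/ and viewed, at most 14 in all, crops included, and the job is handed in when it is done.

Besides the shell and the picture viewer there is one more tool, called by a JSON object that holds its "api" and its "payload", one argument or row to a line. arm_command: Moves the arm, as the interface text tells. Its arguments: {"type":"object","properties":{"rows":{"type":"array","items":{"type":"array","items":{"type":"array","items":{"type":"number","minimum":-1,"maximum":1}}}}},"required":["rows"]}

```bash
mkdir -p pics; cat > h.py <<'E'
from cell import *
import numpy as np, cv2
from scipy.spatial.transform import Rotation as R
def cam(n):
    s=state(); p,d=read_camera(n); c=get_calibration(n); K=np.array(c["camera_matrix"])
    if n=="wrist":
        T=np.eye(4); T[:3,:3]=R.from_euler("xyz",s["tcp_rot"]).as_matrix(); T[:3,3]=s["eef_pos"]
        T=T@np.array(c["hand_eye"])
    else:
        T=np.eye(4); o=np.array(c["orientation"]); T[:3,:3]=o if o.shape==(3,3) else R.from_euler("xyz",o).as_matrix(); T[:3,3]=c["position"]
    v,u=np.mgrid[:420,:560]
    X=np.stack([(u-K[0,2])/K[0,0]*d,-(v-K[1,2])/K[1,1]*d,-d],-1)
    W=X@T[:3,:3].T+T[:3,3]; W[d==0]=np.nan
    return p,d,W,c
def save(n,p): cv2.imwrite(f"pics/{n}.png",p[:,:,::-1])
E
python3 - <<'E'
from h import *
print(state())
for n in("top","side","wrist"):
    p,d,W,c=cam(n); save(n+"0",p); np.save(n+"0W.npy",W); print(n,c)
E
```

```text
{'t': 0.0, 'joints': array([ 1.21542299e+00,  4.91502903e-01,  1.55945764e+00, -3.22863381e-05,
        1.09168693e+00, -1.05633801e-01]), 'qvel': array([-0.00017952,  0.00179828,  0.00141636, -0.00092506, -0.00149203,
       -0.00023408]), 'tau': array([-1.11732646e-03, -6.12647724e+01, -2.58172470e+01,  6.91712089e-02,
        4.82773839e-02, -1.37747234e-04]), 'eef_pos': array([154.45423617, 605.56658206, 404.19401963]), 'tcp_rot': array([-3.14054070e+00, -8.27412654e-05,  2.89186798e+00]), 'ft_force': array([-0.16827835,  0.1408555 , -0.24087427]), 'moment': array([ 0.05673734, -0.06050765,  0.04265712]), 'grip_force': 0.0, 'opening': 0.9988336942820883}
top {'camera_matrix': array([[532.86930351,   0.        , 275.7526923 ],
       [  0.        , 532.86930351, 207.10629274],
       [  0.        ,   0.        ,   1.        ]]), 'position': array([ 438.01151972,  114.36829739, 1183.43967746]), 'orientation': array([ 0.08659671, -0.01423362, -1.57990618])}
side {'camera_matrix': array([[424.45172628,   0.        , 281.71686513],
       [  0.        , 424.45172628, 214.02247582],
       [  0.        ,   0.        ,   1.        ]]), 'position': array([517.44242672, 978.76668203, 385.54217124]), 'orientation': array([ 1.24774643, -0.00924681, -3.07802552])}
wrist {'camera_matrix': array([[359.38313259,   0.        , 280.63357837],
       [  0.        , 359.38313259, 207.52448155],
       [  0.        ,   0.        ,   1.        ]]), 'hand_eye': array([[-4.54230967e-04,  9.70885994e-01,  2.39541605e-01,
         6.74560190e+01],
       [ 9.99999886e-01,  4.76441257e-04, -3.48132792e-05,
         5.18934100e-01],
       [-1.47927229e-04,  2.39541562e-01, -9.70886099e-01,
         1.90035281e+01],
       [ 0.00000000e+00,  0.00000000e+00,  0.00000000e+00,
         1.00000000e+00]])}
```

View pics/top0.png

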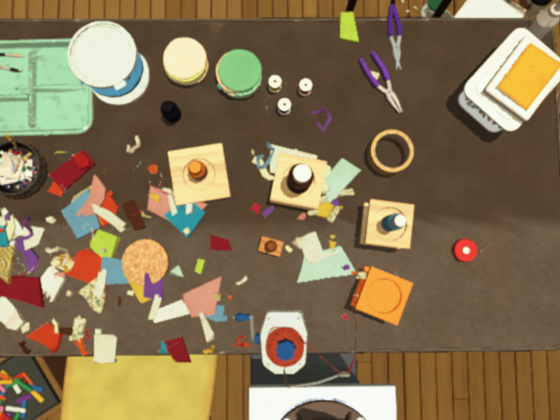

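View pics/side0.png

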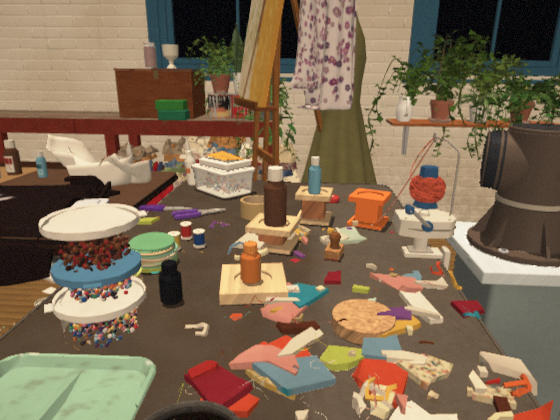

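The top view shows low riser with the orange bottle at (199,173), mid riser with the brown one at (299,179) and high riser with the blue one at (387,224). The cork mat is at (146,262), stamp (271,245), tape (389,152), winder (285,340) and the orange decoy riser (382,296). The side view agrees: bottles at (251,265), (275,200), (315,175) and cork (365,320).

```bash
cat > m.py <<'E'
from h import *
def fit(W,c,r,zlo,zhi):
    m=(np.hypot(W[...,0]-c[0],W[...,1]-c[1])<r)&(W[...,2]>zlo)&(W[...,2]<zhi)
    return W[m]
if __name__=="__main__":
    T=np.load("top0W.npy");S=np.load("side0W.npy")
    for n,(u,v),rim,H,half in(("low",(199,173),21,90,60),("mid",(299,179),56,185,52),("high",(387,224),81,175,46),("cork",(146,262),22,0,50)):
        c=T[v,u][:2]
        for k,W in(("top",T),("side",S)):
            P=fit(W,c,95,rim-9,rim+9)
            P=P[np.abs(P[:,2]-np.median(P[:,2]))<10]
            top=P[P[:,2]>rim-4] 
            (x,y),(w,h),a=cv2.minAreaRect(top[:,:2].astype(np.float32))
            print(n,k,"rect",np.round([x,y,w,h,a],1),"z",np.round(np.median(top[:,2]),1),len(top))
            if H:
                B=fit(W,c,45,rim+15,rim+200); zt=np.percentile(B[:,2],99)
                C=B[B[:,2]>zt-5]
                D=B[B[:,2]<zt-10]
                print("   bottle ztop",round(zt,1),"cap mid",np.round((C.min(0)+C.max(0))/2,1),len(C),"body med",np.round(np.median(D,0),1),"y/x range",np.round([D[:,0].min(),D[:,0].max(),D[:,1].min(),D[:,1].max()],1))
    for n,(u,v) in(("stamp",(271,245)),("tape",(389,138)),("decoy",(382,296)),("black",(170,111)),("winder",(285,340))):print(n,np.round(T[v,u],0))
E
python3 m.py
```

```text
low top rect [600.7 277.  141.9 144.9   8.8] z 21.4 2338
   bottle ztop 94.5 cap mid [616.4 265.1  92.7] 82 body med [608.9 257.1  66.9] y/x range [598.1 634.9 246.3 284.6]
low side rect [612.2 279.7 119.7 147.8   9. ] z 20.0 1520
   bottle ztop 89.6 cap mid [618.6 268.3  87.6] 83 body med [616.2 280.4  57.9] y/x range [599.3 637.  263.1 288.7]
mid top rect [592.4  49.4 104.3 104.8  78.4] z 56.6 1544
   bottle ztop 189.5 cap mid [589.7  50.1 188. ] 180 body med [574.4  57.4 144.5] y/x range [563.3 613.4  24.3  75.8]
mid side rect [592.9  49.9 109.9 104.   78.7] z 54.9 545
   bottle ztop 184.0 cap mid [590.9  52.8 181.7] 73 body med [588.3  70.3 121.4] y/x range [564.4 614.2  48.1  80.6]
high top rect [ 469.8 -133.6   92.9  146.4   82.1] z 81.6 1294
   bottle ztop 179.3 cap mid [ 497.8 -135.9  177.2] 87 body med [ 494.7 -125.2  144.6] y/x range [ 480.9  514.9 -150.2 -118.6]
high side rect [ 470.8 -131.5   96.6  145.8   82.6] z 79.5 258
   bottle ztop 173.6 cap mid [ 498.3 -130.2  171.4] 26 body med [ 499.2 -123.1  128.1] y/x range [ 482.4  515.8 -136.8 -114.4]
cork top rect [408.  398.6 173.3 141.1  49.6] z 22.1 2152
cork side rect [413.8 396.6 157.4 127.6  60.8] z 21.0 2086
stamp [456. 108.  56.]
tape [ 694. -159.    7.]
decoy [ 348. -119.   77.]
black [741. 320.  72.]
winder [280.  85. 192.]
```

```bash
cat > m2.py <<'E'
from h import *
for k in("top","side"):
    W=np.load(k+"0W.npy"); z=W[...,2]
    for n,c,rim in(("low",(616,268),21),("mid",(592,50),56),("high",(498,-134),81),("cork",(415,382),22)):
        m=((np.abs(z-rim)<4)&(np.hypot(W[...,0]-c[0],W[...,1]-c[1])<90)).astype(np.uint8)
        m=cv2.morphologyEx(m,cv2.MORPH_OPEN,np.ones((5,5),np.uint8) if k=="top" else np.ones((3,3),np.uint8))
        N,L,st,_=cv2.connectedComponentsWithStats(m,connectivity=4); i=1+np.argmax(st[1:,4]); P=W[L==i]
        # fit lone square/disc outline
        r=cv2.minAreaRect(P[:,:2].astype(np.float32)); e=cv2.minEnclosingCircle(P[:,:2].astype(np.float32))
        print(k,n,np.round([*r[0],*r[1],r[2]],1),"circ",np.round([*e[0],e[1]],1),"z",np.round(np.median(P[:,2]),1),len(P), "mean",np.round(P.mean(0),1))
E
python3 m2.py
```

```text
top low [649.3 232.6  53.5  35.4  18.1] circ [650.1 230.1  29.4] z 21.4 235 mean [652.5 230.9  21.3]
top mid [628.1  74.3  30.8  71.   32.9] circ [620.5  69.4  35.5] z 56.4 236 mean [626.   73.6  56.4]
top high [ 526.4 -166.    19.1   15.1    1.3] circ [ 526.3 -165.6   11.9] z 81.9 69 mean [ 527.1 -166.6   81.7]
top cork [388.9 398.4  85.8  53.1  55.1] circ [386.8 397.3  45.5] z 22.4 486 mean [390.5 392.4  22.4]
side low [614.  268.4 119.7 125.    9. ] circ [614.4 267.7  85. ] z 20.0 1363 mean [612.3 280.3  19.9]
side mid [593.2  51.3 107.  103.9  78.7] circ [592.6  51.5  71.6] z 54.8 468 mean [591.7  66.4  54.8]
side high [ 467.4 -130.    94.2   32.5   79.5] circ [ 468.9 -130.4   48.7] z 79.5 85 mean [ 466.  -120.9   79.4]
side cork [403.5 387.9 100.3 137.7  79.1] circ [398.9 385.   74.8] z 21.0 1992 mean [413.9 385.6  20.9]
```

{"api": "arm_command", "payload": {
  "rows": [
    [[-0.5,-0.5,0,0,0,-0.02,1],[-1,-1,0,0,0,-0.03974,1],[-1,-1,0,0,0,-0.03974,1],[-1,-1,0,0,0,-0.03974,1],[-1,-1,0,0,0,-0.03974,1],[-1,-1,0,0,0,-0.03974,1],[-1,-1,0,0,0,-0.03974,1],[-1,-1,0,0,0,-0.03974,1]]
  ]
}}

```text
t: 0.82
eef_pos: [262.9, 423.3, 404.9]
tcp_rot: [3.141, 0.0, 3.14]
ft_force: [-0.2, 0.1, -0.4]
opening: 0.999
grip_force: 0.0
```

{"api": "arm_command", "payload": {
  "rows": [
    [[-1,-1,0,0,0,0,1],[-1,-1,0,0,0,0,1],[-1,-1,0,0,0,0,1],[-1,-1,0,0,0,0,1],[-1,-1,0,0,0,0,1],[-1,-1,0,0,0,0,1],[-1,-1,0,0,0,0,1],[-1,-1,0,0,0,0,1],[-1,-1,0,0,0,0,1]]
  ]
}}

```text
t: 1.57
eef_pos: [411.9, 274.5, 404.6]
tcp_rot: [3.141, -0.0, -3.14]
ft_force: [-0.5, 0.8, -0.4]
opening: 0.997
grip_force: 0.0
```

```bash
python3 - <<'E'
from h import *
p,d,W,c=cam("wrist"); save("w1",p); np.save("w1W.npy",W)
s=state();print(s["t"],s["eef_pos"],s["tcp_rot"],s["joints"])
E
```

```text
1.6167 [411.76737739 274.55402235 404.66060459] [ 3.14147962e+00 -2.83736020e-04 -3.13933538e+00] [ 4.54483161e-01  3.07019905e-01  1.87012526e+00  2.74568161e-04
  9.64653324e-01 -1.11872687e+00]
```

View pics/w1.png

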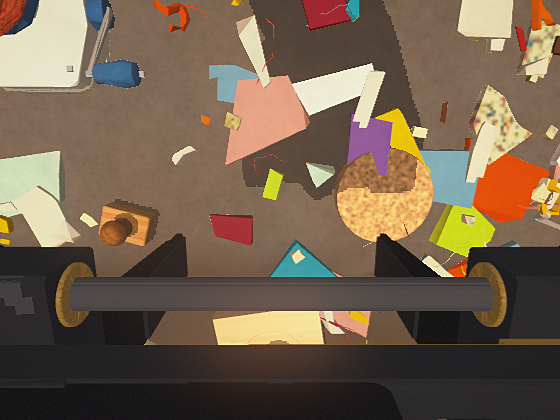

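Wrist view: the gripper hides the +X half. The cork mat is at (384,192) with its top partly shaded, the stamp at (125,222), the winder top-left, and the low riser's near edge at (268,328).

```bash
python3 - <<'E'
from h import *
W=np.load("w1W.npy")
m=(np.abs(W[...,2]-22)<5)&(np.hypot(W[...,0]-400,W[...,1]-385)<80)
m=cv2.morphologyEx(m.astype(np.uint8),cv2.MORPH_OPEN,np.ones((5,5),np.uint8))
N,L,st,_=cv2.connectedComponentsWithStats(m,connectivity=4);i=1+np.argmax(st[1:,4]);P=W[L==i]
print(cv2.minEnclosingCircle(P[:,:2].astype(np.float32)),np.median(P,0),len(P))
print([np.round(W[v,u],0) for v,u in((192,340),(192,430),(150,384),(238,384),(192,384),(140,370),(330,268))])
E
```

```text
((396.3189697265625, 379.5376892089844), 74.73260498046875) [406.01158136 378.75607249  22.86666367] 9433
[array([417., 336.,  23.]), array([417., 429.,  24.]), array([374., 378.,  24.]), array([399., 324., 223.]), array([417., 381.,  24.]), array([365., 364.,  23.]), array([577., 261.,  22.])]
```

{"api": "arm_command", "payload": {
  "rows": [
    [[-1,0,0,0,0,0,1],[-1,0,0,0,0,0,1],[-1,0,0,0,0,0,1],[-1,0,0,0,0,0,1],[-1,0,0,0,0,0,1]]
  ]
}}

```text
t: 2.03
eef_pos: [565.7, 274.2, 403.9]
tcp_rot: [3.141, 0.001, -3.141]
ft_force: [-0.4, 0.5, 0.3]
opening: 0.999
grip_force: 0.0
```

{"api": "arm_command", "payload": {
  "rows": [
    [[-0.36,-0.04,0,0,0,0,1],[-0.36,-0.04,0,0,0,0,1],[-0.36,-0.04,0.3,0,0,0,1],[-0.36,-0.04,0.6,0,0,0,1],[-0.36,-0.04,0.6,0,0,0,1],[-0.36,-0.04,0.6,0,0,0,1]]
  ]
}}

```text
t: 2.53
eef_pos: [615.7, 268.3, 312.7]
tcp_rot: [-3.14, -0.005, -3.14]
ft_force: [-0.1, 0.5, 0.2]
opening: 1.0
grip_force: 0.0
```

```bash
python3 - <<'E'
from h import *
s=state();print(s["t"],s["eef_pos"],s["tcp_rot"])
p,d,W,c=cam("side"); save("s1",p)
p,d,W,c=cam("wrist"); save("w2",p)
E
```

```text
2.5333 [615.66125865 268.3481788  312.65754513] [-3.14013117 -0.00507279 -3.14005757]
```

View pics/s1.png

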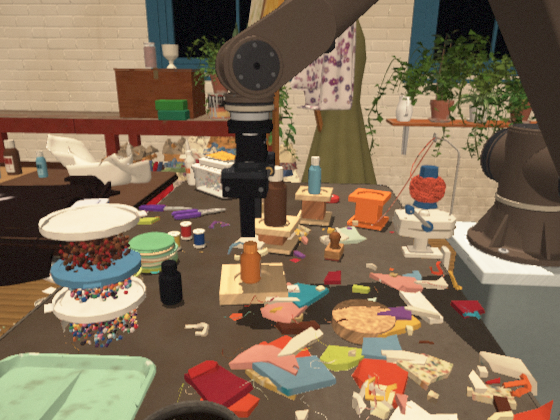

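The gripper hangs over the orange bottle: finger at (247,235), bottle at (251,262). The 4 px offset matches parallax, so it is aligned.

{"api": "arm_command", "payload": {
  "rows": [
    [[0,0,0.25,0,0,0,1],[0,0,0.5,0,0,0,1],[0,0,0.645,0,0,0,1],[0,0,0.645,0,0,0,1],[0,0,0.645,0,0,0,1],[0,0,0.645,0,0,0,1]]
  ]
}}

```text
t: 3.13
eef_pos: [617.4, 267.7, 221.1]
tcp_rot: [3.14, 0.004, -3.141]
ft_force: [0.4, 0.1, -0.1]
opening: 1.002
grip_force: 0.0
```

{"api": "arm_command", "payload": {
  "rows": [
    [[0,0,0,0,0,0,-1],[0,0,0,0,0,0,-1],[0,0,0,0,0,0,-1],[0,0,0,0,0,0,-1],[0,0,0,0,0,0,-1],[0,0,0,0,0,0,-1],[0,0,0,0,0,0,-1],[0,0,0,0,0,0,-1],[0,0,0,0,0,0,-1],[0,0,0,0,0,0,-1]]
  ]
}}

```text
t: 3.97
eef_pos: [616.7, 267.1, 217.9]
tcp_rot: [-3.142, -0.0, 3.141]
ft_force: [-0.0, -0.4, -0.6]
opening: 0.39
grip_force: 30.0
```

{"api": "arm_command", "payload": {
  "rows": [
    [[0,0,-0.1,0,0,0,-1],[0,0,-0.3,0,0,0,-1],[0,0,-0.5,0,0,0,-1],[0,0,-0.68,0,0,0,-1],[0.2,0.15,-0.68,0,0,0,-1],[0.4,0.31,-0.68,0,0,0,-1],[0.6,0.46,-0.68,0,0,0,-1],[0.8,0.62,-0.68,0,0,0,-1],[1,0.77,-0.68,0,0,0,-1],[1,0.77,-0.68,0,0,0,-1]]
  ]
}}

```text
t: 4.8
eef_pos: [462.2, 385.6, 320.0]
tcp_rot: [-3.142, -0.002, -3.138]
ft_force: [0.1, 0.3, -0.6]
opening: 0.39
grip_force: 30.0
```

{"api": "arm_command", "payload": {
  "rows": [
    [[0.14,0,0,0,0,0,-1],[0.28,0,0,0,0,0,-1],[0.28,0,0,0,0,0,-1],[0.28,0,0.2,0,0,0,-1],[0.28,0,0.4,0,0,0,-1],[0.28,0,0.5,0,0,0,-1],[0.28,0,0.55,0,0,0,-1],[0.28,0,0.6,0,0,0,-1],[0.28,0,0.6,0,0,0,-1],[0.28,0,0.6,0,0,0,-1]]
  ]
}}

```text
t: 5.63
eef_pos: [425.1, 382.7, 230.5]
tcp_rot: [3.141, 0.001, 3.141]
ft_force: [0.6, -0.9, -0.5]
opening: 0.39
grip_force: 30.0
```

{"api": "arm_command", "payload": {
  "rows": [
    [[0,0,0.01,0,0,0,-1],[0,0,0.02,0,0,0,-1],[0,0,0.02,0,0,0,-1]]
  ]
}}

```text
t: 5.88
eef_pos: [424.8, 382.7, 227.4]
tcp_rot: [3.141, 0.001, 3.142]
ft_force: [0.1, -1.0, -1.3]
opening: 0.391
grip_force: 30.0
```

```bash
python3 - <<'E'
from h import *
s=state();print(s["t"],s["eef_pos"],s["ft_force"],s["opening"])
p,d,W,c=cam("side"); save("s2",cv2.resize(p[200:400,230:500],None,fx=2,fy=2))
E
```

```text
5.8833 [424.77632733 382.71442459 227.40811859] [ 0.12341196 -0.96351618 -1.26284817] 0.3912311140867615
```

View pics/s2.png

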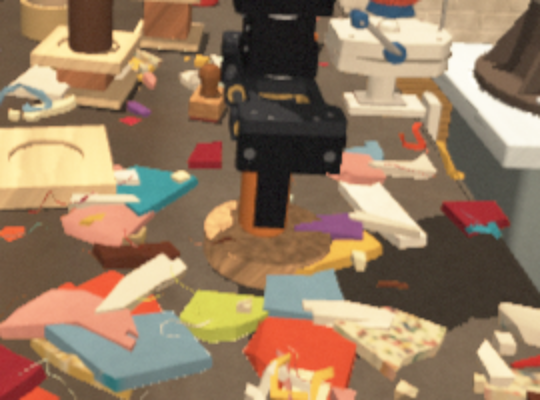

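The orange bottle hangs just over the cork at (265,210 in the crop). I'll lower the last ~2 mm, release and back up.

{"api": "arm_command", "payload": {
  "rows": [
    [[0,0,0.005,0,0,0,-1],[0,0,0.01,0,0,0,-1],[0,0,0.01,0,0,0,-1],[0,0,0.01,0,0,0,-1]]
  ]
}}

```text
t: 6.27
eef_pos: [424.7, 382.7, 225.5]
tcp_rot: [3.142, -0.0, 3.142]
ft_force: [-0.3, -0.4, -0.8]
opening: 0.39
grip_force: 30.0
```

{"api": "arm_command", "payload": {
  "rows": [
    [[0,0,0,0,0,0,1],[0,0,0,0,0,0,1],[0,0,0,0,0,0,1],[0,0,0,0,0,0,1],[0,0,0,0,0,0,1],[0,0,0,0,0,0,1],[0,0,0,0,0,0,1],[0,0,0,0,0,0,1]]
  ]
}}

```text
t: 6.93
eef_pos: [424.8, 382.7, 225.5]
tcp_rot: [3.141, 0.0, 3.141]
ft_force: [-0.8, -0.4, -0.6]
opening: 0.893
grip_force: 0.0
```

{"api": "arm_command", "payload": {
  "rows": [
    [[0,0,-0.2,0,0,0,1],[0,0,-0.4,0,0,0,1],[0,0,-0.6,0,0,0,1],[0,0,-0.8,0,0,0,1],[0,0,-1,0,0,0,1],[0,0,-1,0,0,0,1]]
  ]
}}

```text
t: 7.43
eef_pos: [425.0, 382.9, 381.0]
tcp_rot: [3.137, 0.007, 3.142]
ft_force: [0.7, 0.3, 0.8]
opening: 0.998
grip_force: 0.0
```

```bash
cat > sq.py <<'E'
from h import *
from scipy.optimize import minimize
def run(k="top",names=("low","mid","high")):
    p,_,W,_=cam(k)
    Z=np.stack([W[...,2]]+[cam(k)[2][...,2] for _ in range(4)]); 
    c=get_calibration(k);K=np.array(c["camera_matrix"]);Rm=R.from_euler("xyz",c["orientation"]).as_matrix();t=np.array(c["position"])
    z=np.nanmedian(Z,0)
    v,u=np.mgrid[:420,:560]; ray=np.stack([(u-K[0,2])/K[0,0],-(v-K[1,2])/K[1,1],-np.ones_like(u,float)],-1)@Rm.T
    for n,c0,rim,s in(("low",(616,268),21,120),("mid",(592,50),56,104),("high",(498,-134),81,92)):
        if n not in names: continue
        X=t+ray*((rim-t[2])/ray[...,2])[...,None]          # pixels put on the rim plane
        m=(np.abs(z-rim)<7)&(np.hypot(X[...,0]-c0[0],X[...,1]-c0[1])<s*.8)
        P=X[m][:,:2]
        def q(a):                                            # IoU-like: count inside minus area
            th=a[2]; d=P-a[:2]; e=d@np.array([[np.cos(th),-np.sin(th)],[np.sin(th),np.cos(th)]])
            g=lambda w:1/(1+np.exp((np.abs(w)-s/2)/1.5))
            return -np.sum(g(e[:,0])*g(e[:,1]))
        b=min((minimize(q,[*c0,th],method="Nelder-Mead",options=dict(initial_simplex=[[*c0,th],[c0[0]+15,c0[1],th],[c0[0],c0[1]+15,th],[*c0,th+.1]])) for th in(-.2,0,.2)),key=lambda r:r.fun)
        print(k,n,np.round(b.x[:2],1),round(np.degrees(b.x[2]),1),"rimz",round(float(np.median(z[m])),1),len(P),round(-b.fun))
    return p,z
if __name__=="__main__":
    p,z=run(); save("t2",cv2.resize(p[120:340,90:460],None,fx=2,fy=2)); run("side")
E
python3 sq.py
```

```text
top low [612.7 266.4] 8.9 rimz 21.0 3051 2797
top mid [592.   49.6] -11.5 rimz 56.6 1707 1603
top high [ 496.7 -137.1] -7.9 rimz 81.2 1627 1519
side low [612.6 278.4] 8.7 rimz 19.8 1998 1733
side mid [594.   68.1] -10.7 rimz 54.8 623 553
side high [ 499.5 -113.6] -6.8 rimz 79.4 313 266sq.py:7: RuntimeWarning: All-NaN slice encountered
  z=np.nanmedian(Z,0)
```

View pics/t2.png

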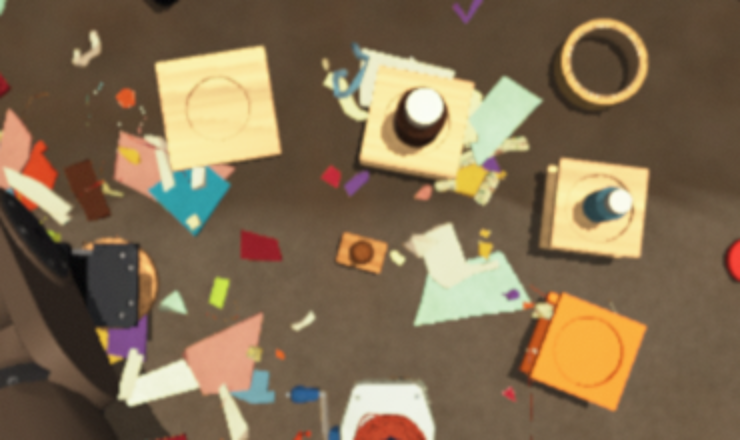

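The low riser is now empty; its recess circle is centred at crop (218,107), i.e. full-frame (199,173.5). The brown bottle is on mid and the blue one on high.

{"api": "arm_command", "payload": {
  "rows": [
    [[0,0,-0.3,0,0,0,1],[-0.25,-0.25,-0.3,0,0,0,1],[-0.5,-0.5,-0.3,0,0,0,1],[-0.75,-0.75,-0.3,0,0,0,1],[-1,-1,-0.3,0,0,0,1],[-1,-1,-0.3,0,0,0,1]]
  ]
}}

```text
t: 8.43
eef_pos: [573.1, 233.8, 420.3]
tcp_rot: [3.142, -0.0, -3.141]
ft_force: [0.6, 1.5, 0.2]
opening: 1.001
grip_force: 0.0
```

{"api": "arm_command", "payload": {
  "rows": [
    [[-0.1,-0.25,0,0,0,0,1],[-0.1,-0.5,0,0,0,0,1],[-0.1,-0.75,0,0,0,0,1],[-0.1,-1,0,0,0,0,1]]
  ]
}}

```text
t: 8.77
eef_pos: [587.0, 83.5, 419.8]
tcp_rot: [3.142, -0.001, 3.141]
ft_force: [0.8, 0.1, 0.4]
opening: 0.998
grip_force: 0.0
```

{"api": "arm_command", "payload": {
  "rows": [
    [[0,-0.21,0,0,0,0,1],[0,-0.21,0,0,0,0,1],[0,-0.21,0,0,0,0,1],[0,-0.21,0,0,0,0,1]]
  ]
}}

```text
t: 9.1
eef_pos: [587.0, 54.1, 420.3]
tcp_rot: [3.141, -0.0, 3.141]
ft_force: [-0.5, 0.3, 0.1]
opening: 1.001
grip_force: 0.0
```

```bash
python3 - <<'E'
from h import *
s=state();print(s["t"],s["eef_pos"],s["joints"])
p,d,W,c=cam("side"); save("s3",p)
c=get_calibration("top");K=np.array(c["camera_matrix"]);Rm=R.from_euler("xyz",c["orientation"]).as_matrix();t=np.array(c["position"])
r=Rm@np.array([(198.9-K[0,2])/K[0,0],-(173.5-K[1,2])/K[1,1],-1]);print(t+r*((21-t[2])/r[2]))
E
```

```text
9.1 [587.02245634  54.10002992 420.27185036] [-2.01585794e-02  4.25081534e-01  1.62925652e+00  3.00754197e-04
  1.08753864e+00 -1.59054154e+00]
[614.23375579 265.11574441  21.        ]
```

View pics/s3.png

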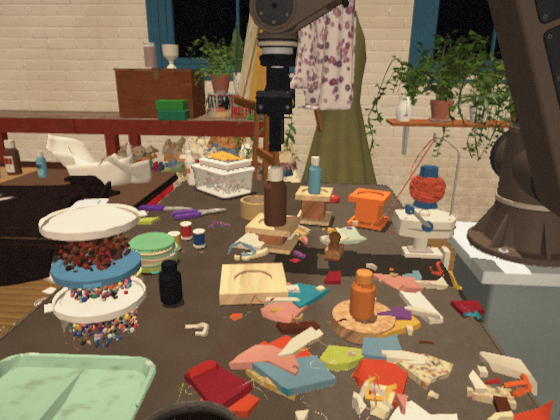

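The gripper is over the brown bottle (finger (277,140), cap (276,172)), and the orange bottle stands upright on the cork at (363,297). I'll correct from the measured pose and descend.

{"api": "arm_command", "payload": {
  "rows": [
    [[-0.017,-0.02,0,0,0,0,1],[-0.017,-0.02,0.2,0,0,0,1],[-0.017,-0.02,0.4,0,0,0,1],[-0.017,-0.02,0.6,0,0,0,1],[-0.017,-0.02,0.75,0,0,0,1],[-0.017,-0.02,0.795,0,0,0,1],[-0.017,-0.02,0.795,0,0,0,1],[-0.017,-0.02,0.795,0,0,0,1]]
  ]
}}

```text
t: 9.82
eef_pos: [589.9, 51.4, 301.9]
tcp_rot: [3.142, 0.001, -3.141]
ft_force: [0.6, 0.1, 0.8]
opening: 0.998
grip_force: 0.0
```

{"api": "arm_command", "payload": {
  "rows": [
    [[0,0,0,0,0,0,-1],[0,0,0,0,0,0,-1],[0,0,0,0,0,0,-1],[0,0,0,0,0,0,-1],[0,0,0,0,0,0,-1],[0,0,0,0,0,0,-1],[0,0,0,0,0,0,-1],[0,0,0,0,0,0,-1]]
  ]
}}

```text
t: 10.48
eef_pos: [589.5, 50.9, 301.3]
tcp_rot: [3.141, 0.0, 3.141]
ft_force: [0.5, -0.0, 1.5]
opening: 0.533
grip_force: 29.9
```

{"api": "arm_command", "payload": {
  "rows": [
    [[0,0,-0.1,0,0,0,-1],[0,0,-0.25,0,0,0,-1],[0,0,-0.39,0,0,0,-1],[-0.05,0.2,-0.39,0,0,0,-1],[-0.1,0.4,-0.39,0,0,0,-1],[-0.16,0.6,-0.39,0,0,0,-1],[-0.16,0.8,-0.39,0,0,0,-1],[-0.16,0.9,-0.39,0,0,0,-1],[-0.16,0.9,-0.39,0,0,0,-1]]
  ]
}}

```text
t: 11.23
eef_pos: [613.1, 188.6, 359.2]
tcp_rot: [3.141, -0.001, -3.139]
ft_force: [-0.4, -0.4, -2.1]
opening: 0.532
grip_force: 29.9
```

{"api": "arm_command", "payload": {
  "rows": [
    [[0,0.15,0,0,0,0,-1],[0,0.3,0,0,0,0,-1],[0,0.45,0,0,0,0,-1],[0,0.537,0,0,0,0,-1],[0,0.537,0,0,0,0,-1],[0,0.537,0,0,0,0,-1],[0,0.537,0,0,0,0,-1]]
  ]
}}

```text
t: 11.82
eef_pos: [613.6, 265.3, 359.6]
tcp_rot: [-3.141, -0.0, 3.141]
ft_force: [0.4, -0.4, -1.6]
opening: 0.533
grip_force: 29.9
```

{"api": "arm_command", "payload": {
  "rows": [
    [[0,0.007,0.15,0,0,0,-1],[0,0.007,0.3,0,0,0,-1],[0,0.007,0.45,0,0,0,-1],[0,0.007,0.55,0,0,0,-1],[0,0.007,0.607,0,0,0,-1],[0,0.007,0.607,0,0,0,-1],[0,0.007,0.607,0,0,0,-1]]
  ]
}}

```text
t: 12.4
eef_pos: [613.9, 266.8, 269.1]
tcp_rot: [3.141, 0.0, 3.141]
ft_force: [0.3, -0.1, -0.5]
opening: 0.534
grip_force: 30.0
```

```bash
python3 - <<'E'
from h import *
s=state();print(s["t"],s["eef_pos"],s["ft_force"],s["opening"])
p,d,W,c=cam("side"); save("s4",cv2.resize(p[180:330,180:330],None,fx=3,fy=3))
E
```

```text
12.4 [613.8769799  266.79948826 269.08728905] [ 0.34963459 -0.12253371 -0.50899565] 0.5335420531267444
```

View pics/s4.png

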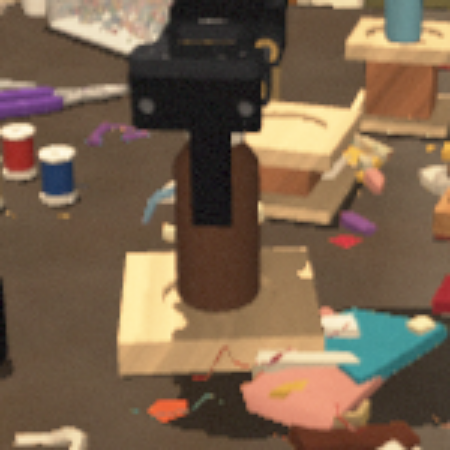

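The brown bottle is centred over the low riser's recess, its foot at crop (218,303). I'll lower 2.5 mm and release.

{"api": "arm_command", "payload": {
  "rows": [
    [[0,0,0.008,0,0,0,-1],[0,0,0.016,0,0,0,-1],[0,0,0.016,0,0,0,-1],[0,0,0.016,0,0,0,-1]]
  ]
}}

```text
t: 12.78
eef_pos: [613.5, 267.6, 266.6]
tcp_rot: [3.141, 0.0, -3.142]
ft_force: [-0.7, -0.2, -2.7]
opening: 0.532
grip_force: 30.0
```

{"api": "arm_command", "payload": {
  "rows": [
    [[0,0,0,0,0,0,1],[0,0,0,0,0,0,1],[0,0,0,0,0,0,1],[0,0,0,0,0,0,1],[0,0,0,0,0,0,1],[0,0,0,0,0,0,1],[0,0,0,0,0,0,1],[0,0,0,0,0,0,1]]
  ]
}}

```text
t: 13.45
eef_pos: [613.5, 267.5, 266.3]
tcp_rot: [3.142, 0.0, 3.142]
ft_force: [-0.2, 0.8, 0.6]
opening: 0.988
grip_force: 0.0
```

{"api": "arm_command", "payload": {
  "rows": [
    [[0,0,-0.2,0,0,0,1],[0,0,-0.4,0,0,0,1],[0,0,-0.6,0,0,0,1],[0,0,-0.8,0,0,0,1],[0,0,-1,0,0,0,1],[0,0,-1,0,0,0,1]]
  ]
}}

```text
t: 13.95
eef_pos: [613.6, 267.6, 422.7]
tcp_rot: [3.139, 0.009, 3.142]
ft_force: [1.0, 0.8, 0.3]
opening: 0.998
grip_force: 0.0
```

{"api": "arm_command", "payload": {
  "rows": [
    [[0.06,-0.2,0,0,0,0,1],[0.12,-0.4,0,0,0,0,1],[0.18,-0.6,0,0,0,0,1],[0.25,-0.8,0,0,0,0,1],[0.25,-1,0,0,0,0,1],[0.25,-1,0,0,0,0,1]]
  ]
}}

```text
t: 14.45
eef_pos: [575.6, 113.7, 416.3]
tcp_rot: [-3.141, -0.0, 3.139]
ft_force: [-0.2, 0.5, -0.1]
opening: 1.001
grip_force: 0.0
```

{"api": "arm_command", "payload": {
  "rows": [
    [[0.06,-0.2,0,0,0,0,1],[0.12,-0.4,0,0,0,0,1],[0.18,-0.6,0,0,0,0,1],[0.25,-0.8,0,0,0,0,1],[0.3,-1,0,0,0,0,1],[0.3,-1,0,0,0,0,1]]
  ]
}}

```text
t: 14.95
eef_pos: [530.1, -35.8, 416.1]
tcp_rot: [-3.141, -0.0, 3.139]
ft_force: [-0.4, -0.4, 0.2]
opening: 0.999
grip_force: 0.0
```

{"api": "arm_command", "payload": {
  "rows": [
    [[0.06,-0.2,0,0,0,0,1],[0.12,-0.4,0,0,0,0,1],[0.18,-0.6,0,0,0,0,1],[0.22,-0.68,0,0,0,0,1],[0.22,-0.68,0,0,0,0,1],[0.22,-0.68,0,0,0,0,1],[0.22,-0.68,0,0,0,0,1]]
  ]
}}

```text
t: 15.53
eef_pos: [498.3, -133.7, 416.2]
tcp_rot: [3.141, 0.0, -3.141]
ft_force: [-1.1, 0.3, 0.4]
opening: 0.997
grip_force: 0.0
```

```bash
python3 - <<'E'
from h import *
s=state();print(s["t"],s["eef_pos"],s["joints"])
p,d,W,c=cam("side"); save("s5",p)
# tall on low check
import m
B=m.fit(W,(614,267),45,36,170);print(np.percentile(B[:,2],99),np.min(B,0),np.max(B,0))
from sq import run
run("top",("mid",))
E
```

```text
15.5333 [ 498.32575775 -133.73835786  416.16157441] [-3.90325888e-01  3.23651923e-01  1.80797995e+00  4.13493296e-04
  1.01002130e+00 -1.96150555e+00]
149.34368349548137 [588.36727437 253.11525656  36.02145464] [640.11859811 297.07609229 150.09055873]
top mid [592.   49.6] -11.5 rimz 55.8 2312 2208
```

View pics/s5.png

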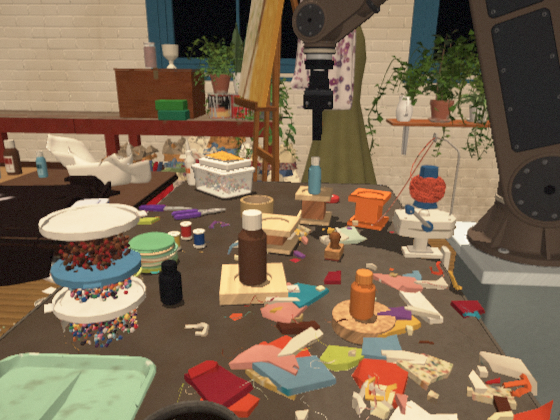

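Brown stands in the low riser with its cap at 149 mm, as expected. The gripper is above the blue bottle, finger at (318,125) and cap at (315,162).

{"api": "arm_command", "payload": {
  "rows": [
    [[0,-0.004,0.2,0,0,0,1],[0,-0.004,0.4,0,0,0,1],[0,-0.004,0.6,0,0,0,1],[0,-0.004,0.75,0,0,0,1],[0,-0.004,0.848,0,0,0,1],[0,-0.004,0.848,0,0,0,1],[0,-0.004,0.848,0,0,0,1]]
  ]
}}

```text
t: 16.42
eef_pos: [498.2, -134.9, 288.9]
tcp_rot: [3.141, -0.001, -3.141]
ft_force: [0.2, 0.0, 0.7]
opening: 1.004
grip_force: 0.0
```

{"api": "arm_command", "payload": {
  "rows": [
    [[0,0,0,0,0,0,-1],[0,0,0,0,0,0,-1],[0,0,0,0,0,0,-1],[0,0,0,0,0,0,-1],[0,0,0,0,0,0,-1],[0,0,0,0,0,0,-1],[0,0,0,0,0,0,-1],[0,0,0,0,0,0,-1],[0,0,0,0,0,0,-1],[0,0,0,0,0,0,-1]]
  ]
}}

```text
t: 17.25
eef_pos: [498.0, -135.1, 289.1]
tcp_rot: [3.142, 0.0, 3.141]
ft_force: [1.2, -0.4, 0.3]
opening: 0.355
grip_force: 0.3
```

{"api": "arm_command", "payload": {
  "rows": [
    [[0,0,0,0,0,0,-1],[0,0,0,0,0,0,-1],[0,0,-0.1,0,0,0,-1],[0,0,-0.25,0,0,0,-1],[0,0,-0.36,0,0,0,-1],[0,0,-0.36,0,0,0,-1]]
  ]
}}

```text
t: 17.75
eef_pos: [498.3, -135.2, 345.7]
tcp_rot: [-3.14, 0.004, -3.142]
ft_force: [0.3, -0.6, -0.5]
opening: 0.349
grip_force: 30.0
```

{"api": "arm_command", "payload": {
  "rows": [
    [[-0.1,0.2,0,0,0,0,-1],[-0.2,0.4,0,0,0,0,-1],[-0.3,0.6,0,0,0,0,-1],[-0.4,0.8,0,0,0,0,-1],[-0.5,1,0,0,0,0,-1],[-0.5,1,0,0,0,0,-1]]
  ]
}}

```text
t: 18.25
eef_pos: [574.5, 19.0, 342.0]
tcp_rot: [3.141, 0.0, -3.139]
ft_force: [-0.0, 0.2, -1.6]
opening: 0.348
grip_force: 30.0
```

{"api": "arm_command", "payload": {
  "rows": [
    [[-0.05,0.1,0,0,0,0,-1],[-0.12,0.23,0,0,0,0,-1],[-0.12,0.23,0,0,0,0,-1],[-0.12,0.23,0,0,0,0,-1],[-0.12,0.23,0,0,0,0,-1]]
  ]
}}

```text
t: 18.67
eef_pos: [590.7, 49.1, 342.3]
tcp_rot: [-3.142, -0.001, -3.141]
ft_force: [-0.0, -0.2, -0.9]
opening: 0.351
grip_force: 30.0
```

{"api": "arm_command", "payload": {
  "rows": [
    [[-0.005,0.005,0.15,0,0,0,-1],[-0.005,0.005,0.3,0,0,0,-1],[-0.005,0.005,0.42,0,0,0,-1],[-0.005,0.005,0.5,0,0,0,-1],[-0.005,0.005,0.51,0,0,0,-1],[-0.005,0.005,0.51,0,0,0,-1],[-0.005,0.005,0.51,0,0,0,-1]]
  ]
}}

```text
t: 19.25
eef_pos: [591.9, 49.9, 267.4]
tcp_rot: [3.142, 0.001, 3.141]
ft_force: [0.2, -0.1, -0.6]
opening: 0.346
grip_force: 30.0
```

```bash
python3 - <<'E'
from h import *
s=state();print(s["t"],s["eef_pos"],s["ft_force"],s["opening"])
p,d,W,c=cam("side"); save("s6",cv2.resize(p[150:260,220:330],None,fx=4,fy=4))
E
```

```text
19.25 [591.94173799  49.85195062 267.35626814] [ 0.19537308 -0.14724616 -0.59183377] 0.3459328173173767
```

View pics/s6.png

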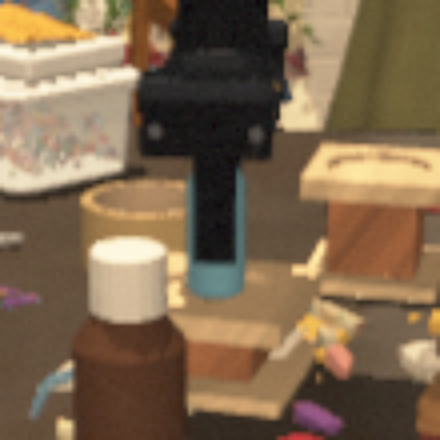

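The blue bottle is over the mid riser's recess (foot at crop (217,295)) and the high riser is empty. I'll lower and release.

{"api": "arm_command", "payload": {
  "rows": [
    [[0,0,0.01,0,0,0,-1],[0,0,0.018,0,0,0,-1],[0,0,0.018,0,0,0,-1],[0,0,0.018,0,0,0,-1]]
  ]
}}

```text
t: 19.63
eef_pos: [591.7, 50.2, 264.1]
tcp_rot: [3.142, 0.0, 3.142]
ft_force: [-0.6, 0.4, -0.5]
opening: 0.352
grip_force: 30.0
```

{"api": "arm_command", "payload": {
  "rows": [
    [[0,0,0,0,0,0,1],[0,0,0,0,0,0,1],[0,0,0,0,0,0,1],[0,0,0,0,0,0,1],[0,0,0,0,0,0,1],[0,0,0,0,0,0,1],[0,0,0,0,0,0,1],[0,0,0,0,0,0,1]]
  ]
}}

```text
t: 20.3
eef_pos: [591.7, 50.2, 263.9]
tcp_rot: [3.142, -0.0, 3.142]
ft_force: [0.2, -1.5, -0.5]
opening: 0.854
grip_force: 0.0
```

{"api": "arm_command", "payload": {
  "rows": [
    [[0,0,-0.2,0,0,0,1],[0,0,-0.4,0,0,0,1],[0,0,-0.6,0,0,0,1],[0,0,-0.8,0,0,0,1],[0,0,-1,0,0,0,1],[0,0,-1,0,0,0,1]]
  ]
}}

```text
t: 20.8
eef_pos: [592.0, 50.2, 419.6]
tcp_rot: [-3.141, 0.008, -3.142]
ft_force: [-0.4, -0.8, 0.3]
opening: 0.996
grip_force: 0.0
```

{"api": "arm_command", "payload": {
  "rows": [
    [[0.2,0.2,0,0,0,0,1],[0.4,0.4,0,0,0,0,1],[0.5,0.6,0,0,0,0,1],[0.6,0.8,0,0,0,0,1],[0.6,1,0,0,0,0,1],[0.6,1,0,0,0,0,1]]
  ]
}}

```text
t: 21.3
eef_pos: [500.8, 203.7, 413.9]
tcp_rot: [3.141, 0.001, -3.139]
ft_force: [-0.6, -0.1, 0.3]
opening: 0.995
grip_force: 0.0
```

{"api": "arm_command", "payload": {
  "rows": [
    [[0.1,0.2,0,0,0,0,1],[0.2,0.4,0,0,0,0,1],[0.3,0.6,0,0,0,0,1],[0.4,0.8,0,0,0,0,1],[0.5,1,0,0,0,0,1],[0.5,1,0,0,0,0,1],[0.5,1,0,0,0,0,1]]
  ]
}}

```text
t: 21.88
eef_pos: [426.2, 351.1, 413.5]
tcp_rot: [-3.141, -0.0, -3.139]
ft_force: [0.3, -0.4, 0.2]
opening: 0.999
grip_force: 0.0
```

```bash
python3 - <<'E'
from h import *
import m
from sq import run
p,z=run("top",("high","mid"))
s=state();print(s["t"],s["eef_pos"],s["tcp_rot"])
p,d,W,c=cam("side"); B=m.fit(W,(592,50),30,71,200);print(np.percentile(B[:,2],99),B.min(0),B.max(0))
B=m.fit(W,(425,383),40,37,200);print(np.percentile(B[:,2],99),B.min(0),B.max(0))
E
```

```text
top mid [592.   49.6] -11.5 rimz 56.3 2063 1960
top high [ 496.7 -137. ] -7.7 rimz 80.5 1960 1850
22.1333 [427.44723838 349.19747249 413.81414504] [-3.14150934e+00 -4.53295747e-06  3.13991483e+00]
148.87443058808563 [577.00749411  43.33919622  71.30294025] [607.77971849  71.09300385 149.68025114]
96.48782136258427 [407.97365596 371.43143619  37.01994385] [445.82893796 405.29122054  97.17361537]
```

{"api": "arm_command", "payload": {
  "rows": [
    [[0.007,0.225,0,0,0,0,1],[0.007,0.225,0.2,0,0,0,1],[0.007,0.225,0.4,0,0,0,1],[0.007,0.225,0.6,0,0,0,1],[0.007,0.225,0.7,0,0,0,1],[0.007,0.225,0.7,0,0,0,1],[0.007,0.225,0.7,0,0,0,1]]
  ]
}}

```text
t: 22.77
eef_pos: [426.3, 383.5, 308.8]
tcp_rot: [-3.141, -0.001, 3.141]
ft_force: [0.7, 0.1, 0.0]
opening: 0.999
grip_force: 0.0
```

{"api": "arm_command", "payload": {
  "rows": [
    [[0,0,0.2,0,0,0,1],[0,0,0.4,0,0,0,1],[0,0,0.555,0,0,0,1],[0,0,0.555,0,0,0,1],[0,0,0.555,0,0,0,1]]
  ]
}}

```text
t: 23.18
eef_pos: [426.3, 384.0, 226.6]
tcp_rot: [3.141, 0.0, 3.141]
ft_force: [0.6, -0.0, 0.6]
opening: 1.003
grip_force: 0.0
```

{"api": "arm_command", "payload": {
  "rows": [
    [[0,0,0,0,0,0,-1],[0,0,0,0,0,0,-1],[0,0,0,0,0,0,-1],[0,0,0,0,0,0,-1],[0,0,0,0,0,0,-1],[0,0,0,0,0,0,-1],[0,0,0,0,0,0,-1],[0,0,0,0,0,0,-1],[0,0,0,0,0,0,-1],[0,0,0,0,0,0,-1]]
  ]
}}

```text
t: 24.02
eef_pos: [425.7, 383.9, 225.6]
tcp_rot: [-3.142, -0.0, 3.141]
ft_force: [0.5, -0.7, -0.3]
opening: 0.387
grip_force: 30.0
```

{"api": "arm_command", "payload": {
  "rows": [
    [[0,0,-0.1,0,0,0,-1],[0,0,-0.3,0,0,0,-1],[0,0,-0.5,0,0,0,-1],[0,0,-0.7,0,0,0,-1],[0,0,-0.9,0,0,0,-1],[0,0,-1,0,0,0,-1],[0,0,-1,0,0,0,-1]]
  ]
}}

```text
t: 24.6
eef_pos: [425.8, 384.0, 379.0]
tcp_rot: [3.138, 0.005, 3.142]
ft_force: [-0.4, 0.3, -1.4]
opening: 0.391
grip_force: 30.0
```

{"api": "arm_command", "payload": {
  "rows": [
    [[-0.03,-0.2,0,0,0,0,-1],[-0.06,-0.4,0,0,0,0,-1],[-0.09,-0.6,0,0,0,0,-1],[-0.12,-0.8,0,0,0,0,-1],[-0.14,-1,0,0,0,0,-1],[-0.14,-1,0,0,0,0,-1]]
  ]
}}

```text
t: 25.1
eef_pos: [446.8, 230.4, 374.3]
tcp_rot: [-3.14, -0.002, 3.139]
ft_force: [0.5, 0.2, -1.3]
opening: 0.388
grip_force: 30.0
```

{"api": "arm_command", "payload": {
  "rows": [
    [[-0.03,-0.2,0,0,0,0,-1],[-0.06,-0.4,0,0,0,0,-1],[-0.09,-0.6,0,0,0,0,-1],[-0.12,-0.8,0,0,0,0,-1],[-0.14,-1,0,0,0,0,-1],[-0.14,-1,0,0,0,0,-1]]
  ]
}}

```text
t: 25.6
eef_pos: [468.1, 80.7, 374.5]
tcp_rot: [-3.141, -0.001, 3.139]
ft_force: [0.3, -1.1, 0.3]
opening: 0.392
grip_force: 30.0
```

{"api": "arm_command", "payload": {
  "rows": [
    [[-0.03,-0.2,0,0,0,0,-1],[-0.06,-0.4,0,0,0,0,-1],[-0.09,-0.6,0,0,0,0,-1],[-0.12,-0.8,0,0,0,0,-1],[-0.14,-1,0,0,0,0,-1],[-0.14,-1,0,0,0,0,-1]]
  ]
}}

```text
t: 26.1
eef_pos: [489.4, -69.3, 374.5]
tcp_rot: [-3.141, -0.001, 3.139]
ft_force: [0.3, 0.2, -1.7]
opening: 0.389
grip_force: 30.0
```

{"api": "arm_command", "payload": {
  "rows": [
    [[-0.03,-0.2,0,0,0,0,-1],[-0.06,-0.4,0,0,0,0,-1],[-0.06,-0.45,0,0,0,0,-1],[-0.06,-0.467,0,0,0,0,-1],[-0.06,-0.467,0,0,0,0,-1],[-0.06,-0.467,0,0,0,0,-1]]
  ]
}}

```text
t: 26.6
eef_pos: [497.6, -135.1, 375.2]
tcp_rot: [3.141, -0.001, -3.141]
ft_force: [0.4, 0.7, -1.2]
opening: 0.39
grip_force: 30.0
```

{"api": "arm_command", "payload": {
  "rows": [
    [[0,-0.004,0.15,0,0,0,-1],[0,-0.004,0.3,0,0,0,-1],[0,-0.004,0.45,0,0,0,-1],[0,-0.004,0.57,0,0,0,-1],[0,-0.004,0.63,0,0,0,-1],[0,-0.004,0.63,0,0,0,-1],[0,-0.004,0.63,0,0,0,-1]]
  ]
}}

```text
t: 27.18
eef_pos: [497.9, -136.1, 281.4]
tcp_rot: [3.141, -0.0, -3.141]
ft_force: [-0.0, 0.8, -0.9]
opening: 0.386
grip_force: 30.0
```

```bash
python3 - <<'E'
from h import *
s=state();print(s["t"],s["eef_pos"],s["ft_force"],s["opening"])
p,d,W,c=cam("side"); save("s7",cv2.resize(p[130:260,250:380],None,fx=4,fy=4))
E
```

```text
27.1833 [ 497.89578617 -136.11109162  281.40510325] [-0.03436707  0.80696018 -0.94756948] 0.3859624772071973
```

View pics/s7.png

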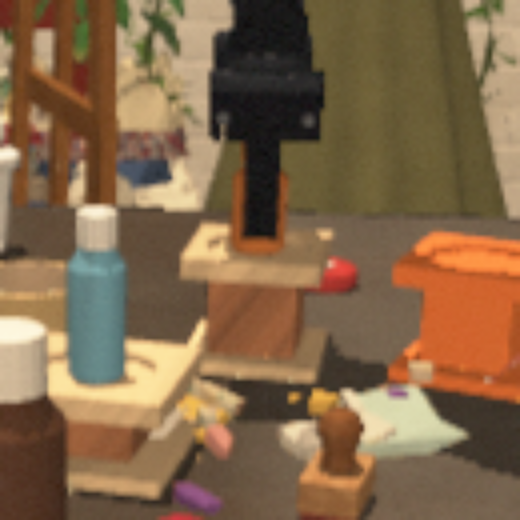

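The orange bottle is over the high riser (foot at crop (257,248)); blue stands upright on mid and the stamp is undisturbed. I'll lower and release.

{"api": "arm_command", "payload": {
  "rows": [
    [[0,0,0.008,0,0,0,-1],[0,0,0.015,0,0,0,-1],[0,0,0.015,0,0,0,-1],[0,0,0.015,0,0,0,-1]]
  ]
}}

```text
t: 27.57
eef_pos: [497.7, -136.7, 279.2]
tcp_rot: [-3.141, 0.001, 3.141]
ft_force: [-0.2, -0.2, -0.0]
opening: 0.388
grip_force: 30.0
```

{"api": "arm_command", "payload": {
  "rows": [
    [[0,0,0,0,0,0,1],[0,0,0,0,0,0,1],[0,0,0,0,0,0,1],[0,0,0,0,0,0,1],[0,0,0,0,0,0,1],[0,0,0,0,0,0,1],[0,0,0,0,0,0,1],[0,0,0,0,0,0,1]]
  ]
}}

```text
t: 28.23
eef_pos: [497.7, -136.7, 278.8]
tcp_rot: [3.142, -0.0, 3.142]
ft_force: [0.0, 0.4, -0.0]
opening: 0.892
grip_force: 0.0
```

{"api": "arm_command", "payload": {
  "rows": [
    [[0,0,-0.2,0,0,0,1],[0,0,-0.4,0,0,0,1],[0,0,-0.6,0,0,0,1],[0,0,-0.8,0,0,0,1],[0,0,-1,0,0,0,1],[0,0,-1,0,0,0,1]]
  ]
}}

```text
t: 28.73
eef_pos: [497.9, -136.8, 434.1]
tcp_rot: [-3.139, 0.007, -3.142]
ft_force: [0.5, 0.2, -0.8]
opening: 1.003
grip_force: 0.0
```

{"api": "arm_command", "payload": {
  "rows": [
    [[0,0.2,0,0,0,0,1],[0,0.4,0,0,0,0,1],[0,0.6,0,0,0,0,1],[0,0.8,0,0,0,0,1],[0,1,0,0,0,0,1],[0,1,0,0,0,0,1],[0,1,0,0,0,0,1],[0,1,0,0,0,0,1]]
  ]
}}

```text
t: 29.4
eef_pos: [497.7, 13.1, 428.6]
tcp_rot: [-3.142, -0.0, -3.141]
ft_force: [0.7, -0.4, -0.0]
opening: 0.997
grip_force: 0.0
```

```bash
python3 - <<'E'
from h import *
import m
s=state();print(s["t"],s["eef_pos"])
for k in("side","top"):
    p,d,W,c=cam(k); save("f"+k,p)
    for n,cc,rim in(("low",(613,267),21),("mid",(592,50),56),("high",(497,-136),81)):
        B=m.fit(W,cc,45,rim+15,200)
        if len(B): print(k,n,np.round(np.percentile(B[:,2],99),1),B.min(0).round(),B.max(0).round())
E
```

```text
29.4 [497.7149244   13.10990764 428.63187068]
side low 149.3 [588. 254.  36.] [640. 297. 150.]
side mid 148.9 [577.  43.  71.] [608.  72. 149.]
side high 148.9 [ 480. -142.   96.] [ 517. -113.  149.]
top low 153.8 [587. 241.  37.] [638. 293. 155.]
top mid 154.9 [576.  45.  71.] [607.  67. 157.]
```

View pics/fside.png

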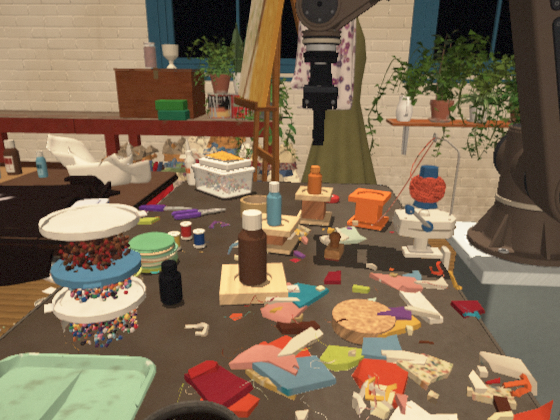

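View pics/ftop.png

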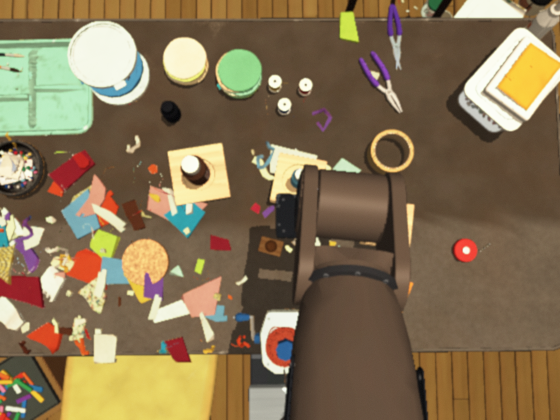

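Both views show the bottles upright on their risers: brown (252,250), blue (274,205) and orange (315,180) in the side view. All caps are at about 149 mm, and the stamp and tape have not moved.

```bash
python3 -c "from cell import *;print(job_done())"
```

```text
the job is handed in; nothing more can be done
None
```

The job is handed in: tall, medium and small bottles stand upright on the low, mid and high risers, the side camera put all three caps at about 149 mm, and the stamp and tape roll are where they were.

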